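# Feel the wells of the sloping tube warmer, then load the tube

## Robot

A 6-joint arm with a two-finger parallel gripper is mounted at the origin on the work surface. World frame = base frame: x ahead of the robot, y to its left, z up, the work surface at z = 0. Lengths are in m, angles in rad, forces in N, time in s.
With the tool pointing down it reaches from about 0.3 to 0.775 m from the base axis. Payload 14.6 kg.
Tool frame: the origin (TCP) lies at the very end of the fingers, on their centre line; the grasp point (between the pads) lies 19 mm behind it (grip_depth is the distance from the TCP to the grasp point, in m); x points along the fingers, z is the direction in which the jaws open and shut, and the axes are right-handed (so a half turn about x gives the same grasp; the last joint's range is limited). The gripper opens to 85 mm and grips with 20 to 120 N. Pads are 22 mm wide; open, the fingers measure 114 mm over their backs; the gripper's body (76 mm by 85 mm) begins 54 mm behind the grasp point. The pads swing forward as they close: fully open they stand 13 mm farther back than shut.
Start: joints at [-1.263, 0.3, 1.521, -0, 1.321, -0.067], TCP at [0.201, -0.512, 0.231] pointing down, gripper open.
Joint ranges: [-3.03, 3.03], [-0.79, 2.21], [0.23, 2.52], [-1.04, 4.18], [0, 3.07], [-2.55, 2.55]. Speed limits (rad/s): [2.22, 2.22, 2.57, 3.14, 3.14, 3.14].

## Interface

Orientations are given as a unit quaternion [w, x, y, z].
In Python, from rig import * gives the robot as it stands.
- The arm moves only by the tool jog_arm, never from a script. Its argument "targets" is a list of rows, each an object with "translation": the shift along the tool's x, y, z as a fraction of full scale, a list of three; "roll": the turn about the tool's x as a fraction of full scale; "hand": the opening, from 0 (shut) to 1 (fully open). A call has 1 to 10 rows; each row shifts and turns the commanded pose from where the row before left it, along the tool's axes as they then stand; what a row does not reach is not made up. Full scale, the value 1, is 3 cm for a shift and 0.15 rad for a turn. A row lasts 1/8 s, in which the tool goes at most 62.5 mm and 10.7 degrees, less where a joint would pass 70% of its speed; a pose out of reach is approached as far as the arm can. A call with a number of a shift or a turn outside -1 to 1 is refused whole. A call with a gripper value outside its range is refused whole. The fingers move at their own pace and stop on an object; the grip force is fixed at half the most. Time passes only in rows, so rows that do not move let the fingers close. It gives the time, the measured TCP pose, the force and the opening at its end, in the units of the state.
- read_state(): the state, without advancing time (a new reading comes with each control period).
- grab_frame(name): name is "side" or "top" or "wrist"; returns (picture, depth): 480x640x3 uint8, red, green, blue; 480x640 float32, m along the optical axis (not along the pixel's ray), 0 where there is no reading.
- camera_model(name): a dict with "fx", "fy", "cx", "cy" (pixels), "eye" and "attitude" of the camera in the world; the wrist camera has in their place "mount" (4x4, takes a point from camera to tool coordinates, whose origin is the TCP and whose axes are the tool frame's). Camera axes: x right, y up, looking along -z (the intrinsics and any distortion apply to the point x, -y, -z); pixel columns grow to the right and rows downward; lengths in m; the calibration is good to about 2 mm. A picture is of the moment at which its call begins: read the wrist's pose just before it. camera_model takes no time and is no camera call.
- close_job(): hands the job in, once; it reports no verdict.
The state is a dict: "time": time; "joint_pos": joint angles; "joint_velocities": joint speeds; "joint_efforts": joint torques, N m; "tool_pos": TCP position; "tool_rot": TCP orientation; "contact_force": force on the tool from outside, world axes, zero at the start; "moment": the same for the moment, N m; "gripper_width": finger opening in m.
Only numpy, scipy, OpenCV 4.12 (cv2) and the standard library are available. Lean on these libraries where they do the work, as an engineer would, in place of code of your own. Each camera call takes 0.05 s, during which the arm holds its last target. There are 200 camera calls.

## Task

A spacer plug has been left down in one of the two wells of the sloping tube warmer. Take the feeler rod from its rack, feel down into the wells until the rod touches the true bottom of the empty one, and hang the rod back in its rack; then take the long slim capped tube from its foot and lower it gently, without dropping it, into the empty well until it is fully home, and let go. Leave everything else on the bench where it stands.

Things in the scene. Friction and masses are not known exactly. Their poses are not given: they have to be found in the camera images.
- warmer: Tube warmer fixed to the bench: white base 160 x 190 mm, 22 mm high, carrying a sloping aluminium block between grey cheeks; a white box behind reaches 95 mm. Front faces the robot. Nothing rises more than 3 mm above the plane of the sloping face. Origin: underside near its middle; x from front to back, y to the left (seen from the robot), z up.
- block: Sloping aluminium block, 90 (its x, up the slope) x 150 (y) x 66 mm (z). Origin: centre of underside. Its z is square to the face, leaning 30 degrees from vertical towards the warmer's front. Two round wells run along z: bore 22.5, depth 55, mouth chamfer 3, 64 mm apart along y. In one, at random, a fixed steel plug fills the bottom 20 mm; the other is empty with a flat bottom.
- well_a_mouth (a point): Centre of the mouth of the well at the block's +y (left), level with the sloping face; axes as the block's.
- well_a_floor (a point): Centre of the true bottom of that same well, 55 mm along the axis below its mouth (bare if the well is empty, under the plug if not); axes as the block's.
- well_b_mouth (a point): As well_a_mouth, for the well at the block's -y (right).
- well_b_floor (a point): As well_a_floor, for the well at the block's -y (right).
- rod: Feeler rod, about 50 g: round steel shaft 8 mm in diameter, 70 mm long, under a round grey handle 16 mm in diameter, 58 mm long, with a 22 mm collar 4 mm thick at its foot. Origin: centre of the tip (lower end); z towards the handle. Starts hanging upright in the rack, the collar (70 mm above the tip) on the rack's top, the tip 14 mm above the bench. Grip it by the handle.
- rod_rack: White open rack fixed to the bench: top plate 60 x 90 mm, 12 mm thick, its top 84 mm above the bench, between two side walls, on a foot plate 90 x 106 mm. Origin: underside centre, below the hole; z up. It and the tube's foot trade sides at random.
- rack_hole (a point): Centre of the round hole (12 mm, chamfered 2 mm) through the rack's top plate, at the plate's top, 84 mm above the bench; z up.
- tube: The tube to load: long, slim, white, about 40 g, 20 mm in diameter, 95 mm long, chamfered foot; the top 18 mm is a cap 22 mm in diameter. Origin: centre of its lower end; z towards the cap. Starts upright in its foot, lower end 5 mm above the bench. Fully home it sticks out 40 mm from the face; on the plug, 60 mm.
- tube_stand: Grey square foot for the tube, fixed to the bench, 60 x 60 mm and 20 mm high with a 23 mm hole 15 mm deep. Origin: underside centre.
- jar_left: Bystander: squat capped glass jar, 48 mm in diameter, 50 mm high. Origin: underside.
- jar_right: Bystander: another such jar.
- beaker: Bystander: open glass beaker, 72 mm across the rim, 95 mm high. Origin: underside.
- wash_bottle: Bystander: white bottle, 68 mm in diameter, 170 mm high. Origin: underside.
- dish: Bystander: white shallow dish, 76 mm across, 16 mm high. Origin: underside.
- stopper: Bystander: cork stopper, 32 mm in diameter, 20 mm high. Origin: underside.
- brush: Bystander: hand brush lying flat, 150 mm long. Origin: on its length, at bench level.

How it is judged:
By the outcome, as a careful person would: the job done as asked, in the order asked, and still so for the second after the job is handed in, with the robot touching nothing.
It also fails if it takes over 66 s, if anything falls off the work surface, if the arm or the gripper's body presses on something with over 40 N, if the wrist force passes 120 N, or if a joint passes its speed limit or range.

## Working session

There is one attempt and no reset: what is moved stays moved. The work goes in short steps, Python scripts to look and compute and a tool call to move; the robot and the scene stay as the last step left them, time stands still between calls to the robot, and variables do not carry over. Pictures are saved under pics/ and viewed, about 8 in all and at most 12, crops included, and the job is handed in when it is done.

Besides the shell and the picture viewer there is one more tool, called after "Request:" as name([rows], argument=value, ...), one row to a line, values as JSON. jog_arm: Moves the arm, as the interface text tells. Shift numbers are shares of 3 cm and turn numbers shares of 0.15 rad, none past 1 either way. Its arguments: {"type":"object","properties":{"targets":{"type":"array"}},"required":["targets"]}

```bash
ls; mkdir -p pics; python3 - <<'E'
from rig import *
import cv2,numpy as np
print(read_state())
for n in ["side","top","wrist"]:
    print(n,camera_model(n))
for n in ["side","top"]:
    p,d=grab_frame(n)
    cv2.imwrite(f"pics/{n}0.png",p[:,:,::-1]); np.savez(f"{n}0.npz",p=p,d=d)
    print((d==0).mean())
E
```

```text
pics
{'time': 0.0, 'joint_pos': array([-1.26258896e+00,  3.00493370e-01,  1.52161666e+00, -1.05617502e-05,
        1.32069603e+00, -6.65935463e-02]), 'joint_velocities': array([-1.59712005e-03,  2.98013984e-04,  2.48934490e-04,  9.07878223e-05,
       -5.06717103e-04,  5.39394707e-04]), 'joint_efforts': array([-1.69355393e-03, -5.43504417e+01, -3.61791909e+01, -1.82250637e-04,
        4.13040325e-03,  1.03121045e-05]), 'tool_pos': array([ 0.20127135, -0.51158475,  0.23069405]), 'tool_rot': array([ 0.58405917,  0.39835408,  0.58473902, -0.39783061]), 'contact_force': array([-0.20244034, -0.16709393,  0.39300349]), 'moment': array([-0.03298614,  0.00358659, -0.00567659]), 'gripper_width': 0.08522736870566043}
side {'fx': 525.2196637624182, 'fy': 525.2196637624182, 'cx': 322.3317097815732, 'cy': 240.11554225951346, 'eye': array([ 0.39123063, -0.89282803,  0.63528942]), 'attitude': array([ 0.86873722,  0.49010147, -0.03596208, -0.06166785])}
top {'fx': 447.24614550871377, 'fy': 447.24614550871377, 'cx': 310.7326976591385, 'cy': 239.0838333037342, 'eye': array([ 0.46268874, -0.00872094,  0.94890567]), 'attitude': array([-0.70440476, -0.02523431,  0.03100741,  0.70867179])}
wrist {'fx': 364.2344623044357, 'fy': 364.2344623044357, 'cx': 323.278861724905, 'cy': 234.93654472379615, 'mount': array([[ 4.57638816e-05,  2.92530053e-01, -9.56256328e-01,
        -1.42171242e-01],
       [ 3.39085232e-04,  9.56256270e-01,  2.92530052e-01,
         7.38479437e-02],
       [ 9.99999941e-01, -3.37639709e-04, -5.54306222e-05,
         2.24104745e-04],
       [ 0.00000000e+00,  0.00000000e+00,  0.00000000e+00,
         1.00000000e+00]])}
0.003994140625
0.003818359375
```

View pics/top0.png

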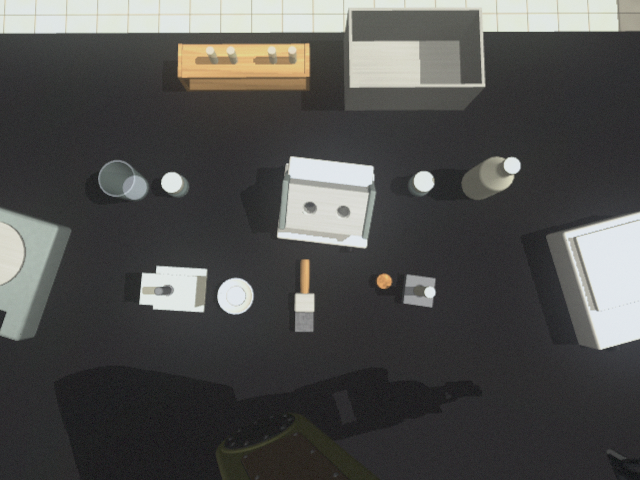

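View pics/side0.png

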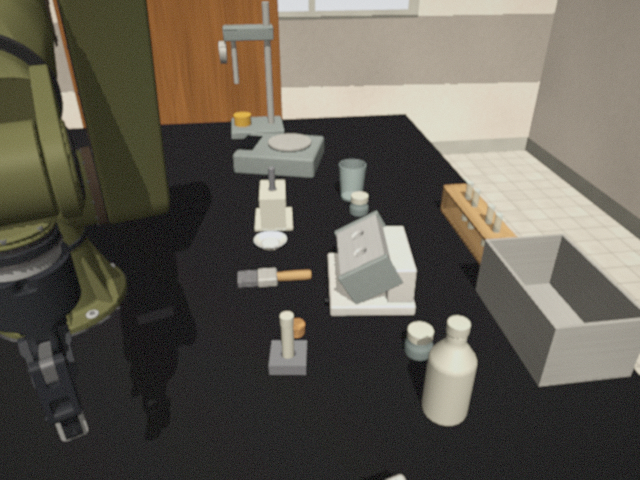

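Top view: rack with the rod at (165,290), tube in its foot at (430,292), well mouths at (310,208) and (344,212). The side view agrees. The tool can't pitch, so I plan to tilt the rod and tube by pivoting them in the pads against their own holders.

```bash
cat > h.py <<'E'
from rig import *
import cv2,numpy as np
from scipy.spatial.transform import Rotation as R
def rot(q): return R.from_quat([q[1],q[2],q[3],q[0]]).as_matrix()
def cam(n,st=None):
    m=camera_model(n)
    if n=="wrist":
        T=m["mount"]; A=rot(st["tool_rot"]); return m,A@T[:3,:3],A@T[:3,3]+st["tool_pos"]
    return m,rot(m["attitude"]),np.array(m["eye"])
def rays(m,uv):
    uv=np.atleast_2d(uv).astype(float)
    return np.c_[(uv[:,0]-m["cx"])/m["fx"],-(uv[:,1]-m["cy"])/m["fy"],-np.ones(len(uv))]
def cast(n,uv,nrm=(0,0,1),c=0.,st=None):
    m,A,e=cam(n,st); d=rays(m,uv)@A.T; nrm=np.array(nrm)
    return e+d*((c-e@nrm)/(d@nrm))[:,None]
def pts(n,d,st=None):
    m,A,e=cam(n,st); v,u=np.mgrid[0:480,0:640]
    return ((rays(m,np.c_[u.ravel(),v.ravel()])*d.ravel()[:,None])@A.T+e).reshape(480,640,3)
def proj(n,X,st=None):
    m,A,e=cam(n,st); c=(np.atleast_2d(X)-e)@A; return np.c_[m["cx"]-m["fx"]*c[:,0]/c[:,2],m["cy"]+m["fy"]*c[:,1]/c[:,2]]
E
python3 - <<'E'
from h import *
s=read_state(); print("tool axes\n",rot(s["tool_rot"]).round(4))
z=np.load("top0.npz");p,d=z["p"],z["d"];P=pts("top",d)
print("bench z",np.median(P[330:360,230:280,2]))
# slope plane
m=np.zeros((480,640),bool); m[190:232,292:364]=1
hsv=cv2.cvtColor(p,cv2.COLOR_RGB2HSV)
X=P[m&(d>0)]
for _ in range(6):
    c=X.mean(0);n=np.linalg.svd(X-c,full_matrices=False)[2][2];n*=np.sign(n[2]);r=(X-c)@n;X=X[abs(r)<max(.0015,1.5*np.std(r))]
print("plane",n,n@c,"tilt",np.degrees(np.arccos(n[2])),"yaw of -n",np.degrees(np.arctan2(-n[1],-n[0])),len(X),np.std(r))
g=cv2.cvtColor(p,cv2.COLOR_RGB2GRAY)
print(g[208,285:375]);
dk=((g<120)&m).astype(np.uint8)
k,l,st,ce=cv2.connectedComponentsWithStats(dk)
for i in range(1,k):
    if st[i,4]>40: print(st[i],ce[i],cast("top",ce[i],n,n@c))
# rod & tube
for nm,(a,b,e,f),h in [("rod",(278,302,140,182),.146),("tube",(278,306,415,445),.1)]:
    sub=P[a:b,e:f,2]; print(nm,"max z",np.sort(sub[d[a:b,e:f]>0].ravel())[-10:])
    mm=(abs(P[:,:,2]-h)<.012); mm[:a]=0;mm[b:]=0;mm[:,:e]=0;mm[:,f:]=0
    v,u=np.nonzero(mm); print(len(u),u.mean(),v.mean(),cast("top",[u.mean(),v.mean()],c=h), np.ptp(u),np.ptp(v))
for nm,(a,b,e,f) in [("rod",(262,318,130,215)),("tube",(268,312,395,445)),("wells",(185,240,280,372))]:
    cv2.imwrite(f"pics/c_{nm}.png",cv2.resize(p[a:b,e:f,::-1],None,fx=7,fy=7,interpolation=cv2.INTER_NEAREST))
E
```

```text
tool axes
 [[-3.000e-04  9.306e-01  3.661e-01]
 [ 1.000e-03  3.661e-01 -9.306e-01]
 [-1.000e+00  1.000e-04 -1.100e-03]]
bench z -0.0006668964650729525
plane [-0.49778995  0.06323015  0.86498966] -0.20517071934099038 tilt 30.11847504470767 yaw of -n -7.239043684322489 1930 0.00077946549370585
[166 121 201 216 216 216 214 216 217 215 215 215 216 214 216 214 215 211
 199 165 162 147 113 111 113 116 114 118 116 110 124 149 208 220 219 218
 217 220 218 218 219 219 219 220 220 218 219 221 218 220 219 215 186 137
 111 111 114 114 119 117 120 115 119 145 199 219 220 221 218 220 219 219
 218 219 218 218 217 218 218 219 218 150 115 153 164 169 171 172 106  64]
[305 202  10  10  67] [310.         206.13432836] [[ 0.59288335 -0.01483479  0.10508641]]
[338 206  11  10  72] [343.20833333 210.44444444] [[ 0.58432396 -0.07802318  0.10477962]]
rod max z [0.14192057 0.14193036 0.14203929 0.14206828 0.1422969  0.14232093
 0.14234135 0.14280995 0.14303757 0.1432056 ]
66 158.13636363636363 291.1363636363636 [[0.43531094 0.25667535 0.146     ]] 8 8
tube max z [0.10154639 0.10155273 0.10163314 0.10193095 0.10197383 0.10200851
 0.10209361 0.10233718 0.10329741 0.10398327]
117 428.4188034188034 292.1965811965812 [[ 0.4283659  -0.23768731  0.1       ]] 11 11
```

Request:
jog_arm([
  {"translation":[0,0,0],"roll":0.84,"hand":1},
  {"translation":[0,0,0],"roll":0.84,"hand":1},
  {"translation":[0,0,0],"roll":0.84,"hand":1},
  {"translation":[0,0,0],"roll":0.84,"hand":1},
])

```text
time: 0.6
tool_pos: [0.2013, -0.5117, 0.2309]
tool_rot: [0.465, 0.532, 0.466, -0.532]
contact_force: [-0.3, 0.2, -0.4]
gripper_width: 0.0856
```

View pics/c_wells.png

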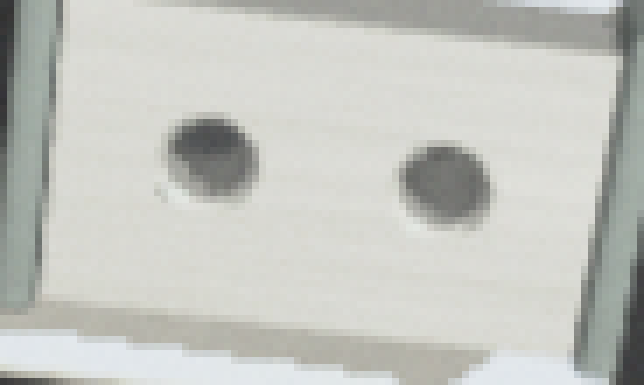

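Close crop: the left well (crop 212,160) shows a dark patch inside, the right (445,187) looks uniform. That's a hint the left one is empty, but the rod has to confirm it.

Request:
jog_arm([
  {"translation":[0,0.16,-0.98],"roll":0,"hand":1},
  {"translation":[0,0.16,-0.98],"roll":0,"hand":1},
  {"translation":[0,0.16,-0.98],"roll":0,"hand":1},
  {"translation":[0,0.16,-0.98],"roll":0,"hand":1},
  {"translation":[0,0.16,-0.98],"roll":0,"hand":1},
  {"translation":[0,0.16,-0.98],"roll":0,"hand":1},
  {"translation":[0,0.16,-0.98],"roll":0,"hand":1},
  {"translation":[0,0.16,-0.98],"roll":0,"hand":1},
  {"translation":[0,0.16,-0.98],"roll":0,"hand":1},
  {"translation":[0,0.16,-0.98],"roll":0,"hand":1},
])

```text
time: 1.85
tool_pos: [0.2869, -0.2255, 0.2312]
tool_rot: [-0.467, -0.531, -0.467, 0.531]
contact_force: [0.3, 0.0, -0.0]
gripper_width: 0.0852
```

Request:
jog_arm([
  {"translation":[0,0.16,-0.98],"roll":0,"hand":1},
  {"translation":[0,0.16,-0.98],"roll":0,"hand":1},
  {"translation":[0,0.16,-0.98],"roll":0,"hand":1},
  {"translation":[0,0.16,-0.98],"roll":0,"hand":1},
  {"translation":[0,0.16,-0.98],"roll":0,"hand":1},
  {"translation":[0,0.16,-0.98],"roll":0,"hand":1},
  {"translation":[0,0.16,-0.98],"roll":0,"hand":1},
  {"translation":[0,0.16,-0.98],"roll":0,"hand":1},
  {"translation":[0,0.16,-0.98],"roll":0,"hand":1},
  {"translation":[0,0,0],"roll":0,"hand":1},
])

```text
time: 3.1
tool_pos: [0.3638, 0.0315, 0.231]
tool_rot: [-0.467, -0.531, -0.468, 0.531]
contact_force: [0.0, 0.5, -0.4]
gripper_width: 0.085
```

Request:
jog_arm([
  {"translation":[0,0.98,0.26],"roll":0,"hand":1},
  {"translation":[0,0.98,0.26],"roll":0,"hand":1},
  {"translation":[0,0.98,0.26],"roll":0,"hand":1},
  {"translation":[0,0.98,0.26],"roll":0,"hand":1},
  {"translation":[0,0.98,0.26],"roll":0,"hand":1},
  {"translation":[0,0.98,0.26],"roll":0,"hand":1},
  {"translation":[0,0.98,0.26],"roll":0,"hand":1},
  {"translation":[0,0,0],"roll":0,"hand":1},
])

```text
time: 4.1
tool_pos: [0.5613, -0.0517, 0.2304]
tool_rot: [-0.466, -0.531, -0.467, 0.532]
contact_force: [-0.8, 0.7, 0.3]
gripper_width: 0.0852
```

```bash
python3 - <<'E'
from h import *
s=read_state();p,d=grab_frame("wrist");np.savez("w1.npz",p=p,d=d,pos=s["tool_pos"],q=s["tool_rot"])
print(s["tool_pos"],rot(s["tool_rot"]).round(4))
cv2.imwrite("pics/w1.png",p[:,:,::-1])
print(proj("wrist",[[.5929,-.0148,.105],[.5843,-.078,.1048]],s))
E
```

```text
[ 0.56125762 -0.05173907  0.23041721] [[-1.300e-03  9.915e-01 -1.301e-01]
 [ 0.000e+00 -1.301e-01 -9.915e-01]
 [-1.000e+00 -1.300e-03  1.000e-04]]
[[267.46007722 190.31777914]
 [353.57094339 190.70910803]]
```

View pics/w1.png

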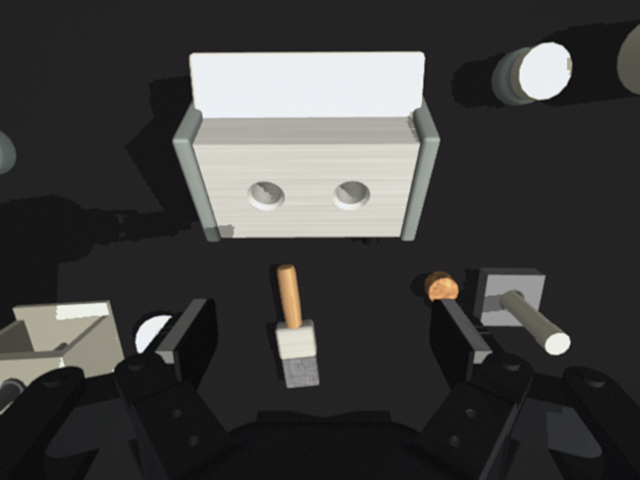

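Wrist view: the warmer sits square to the tool and the mouths are at about (266,195) and (351,195), 5 px below the prediction. I'll refit the face plane and mouths from this view.

```bash
python3 - <<'E'
from h import *
z=np.load("w1.npz");p,d=z["p"],z["d"];st=dict(tool_pos=z["pos"],tool_rot=z["q"]);P=pts("wrist",d,st)
m=np.zeros((480,640),bool); m[152:232,215:400]=1
X=P[m&(d>0)]
for _ in range(6):
    c=X.mean(0);n=np.linalg.svd(X-c,full_matrices=False)[2][2];n*=np.sign(n[2]);r=(X-c)@n;X=X[abs(r)<max(.0015,1.5*np.std(r))]
print("plane",n,n@c,np.degrees(np.arccos(n[2])),np.degrees(np.arctan2(-n[1],-n[0])))
# rectify on face: 0.25mm/px
ps=np.radians(-7.45);by=np.array([-np.sin(ps),np.cos(ps),0]);nn=n;bx=np.cross(by,nn);bx/=np.linalg.norm(bx)
o=cast("wrist",[[309,195]],n,n@c,st)[0]
S=4000;u=(np.arange(480)-240)/S;v=(np.arange(200)-100)/S
G=o+(-u)[None,:,None]*by+(-v)[:,None,None]*bx
q=proj("wrist",G.reshape(-1,3),st).reshape(200,480,2).astype(np.float32)
im=cv2.remap(p,q[:,:,0],q[:,:,1],cv2.INTER_LINEAR)
cv2.imwrite("pics/rect.png",im[:,:,::-1])
g=cv2.GaussianBlur(cv2.cvtColor(im,cv2.COLOR_RGB2GRAY),(0,0),2)
c_=cv2.HoughCircles(g,cv2.HOUGH_GRADIENT,1,150,param1=60,param2=8,minRadius=40,maxRadius=62)
print(c_)
for cc in c_[0][:2]: print(cc, o-(cc[0]-240)/S*by-(cc[1]-100)/S*bx)
E
```

```text
plane [-0.49718299  0.0623798   0.86540039] -0.20469011919906685 30.07154400060607 -7.151330750890919
[[[111.5  91.5  44.9]
  [364.5  90.5  44.6]]]
[111.5  91.5  44.9] [ 0.59101891 -0.01304489  0.10386436]
[364.5  90.5  44.6] [ 0.58303238 -0.07578901  0.10398963]
```

View pics/rect.png

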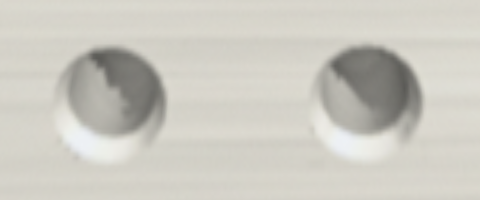

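Rectified view: outer chamfer circles are centred at (110,103) and (365,103), r = 57 px = 14.25 mm. That puts the mouths at a ≈ (0.589,-0.0137,0.103) and b ≈ (0.581,-0.0765,0.103). Next I go to the rod.

Request:
jog_arm([
  {"translation":[0,-0.55,-0.966],"roll":0,"hand":1},
  {"translation":[0,-0.55,-0.966],"roll":0,"hand":1},
  {"translation":[0,-0.55,-0.966],"roll":0,"hand":1},
  {"translation":[0,-0.55,-0.966],"roll":0,"hand":1},
  {"translation":[0,-0.55,-0.966],"roll":0,"hand":1},
  {"translation":[0,-0.55,-0.966],"roll":0,"hand":1},
  {"translation":[0,-0.55,-0.966],"roll":0,"hand":1},
  {"translation":[0,-0.55,-0.966],"roll":0,"hand":1},
  {"translation":[0,-0.55,-0.966],"roll":0,"hand":1},
  {"translation":[0,-0.55,-0.966],"roll":0,"hand":1},
])

```text
time: 5.4
tool_pos: [0.4333, 0.2588, 0.2315]
tool_rot: [0.467, 0.531, 0.467, -0.531]
contact_force: [-0.2, -0.2, 0.2]
gripper_width: 0.0854
```

```bash
python3 - <<'E'
from h import *
s=read_state();p,d=grab_frame("wrist");np.savez("w2.npz",p=p,d=d,pos=s["tool_pos"],q=s["tool_rot"])
print(s["tool_pos"]); P=pts("wrist",d,s)
cv2.imwrite("pics/w2.png",p[:,:,::-1])
m=(abs(P[:,:,2]-.146)<.003)&(abs(P[:,:,0]-.435)<.03)&(abs(P[:,:,1]-.2567)<.03)&(d>0)
v,u=np.nonzero(m); print(len(u),u.min(),u.max(),v.min(),v.max(),np.median(P[m],0),cast("wrist",[(u.min()+u.max())/2,(v.min()+v.max())/2],c=.146,st=s))
pl=(abs(P[:,:,2]-.084)<.003)&(abs(P[:,:,0]-.435)<.06)&(abs(P[:,:,1]-.2567)<.07)&(d>0)
print(P[pl].min(0),P[pl].max(0))
E
```

```text
[0.43330697 0.25876192 0.23148769]
4 318 326 231 232 [0.43968737 0.25919979 0.14303318] [[0.44003782 0.25814712 0.146     ]]
[0.4020795  0.20518233 0.08104478] [0.46877203 0.31483088 0.08699165]
```

View pics/w2.png

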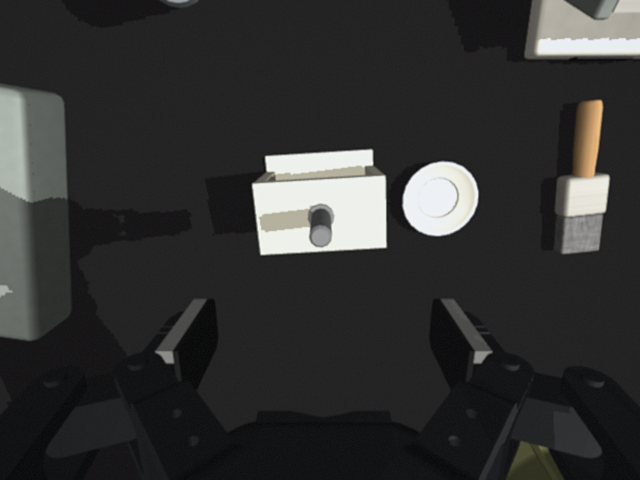

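Rod top at (320,235), centred between the fingers. Descending and gripping.

Request:
jog_arm([
  {"translation":[0.83,0.13,0],"roll":0,"hand":1},
  {"translation":[0.83,0,0],"roll":0,"hand":1},
  {"translation":[0.83,0,0],"roll":0,"hand":1},
  {"translation":[0.83,0,0],"roll":0,"hand":1},
  {"translation":[0.83,0,0],"roll":0,"hand":1},
  {"translation":[0,0,0],"roll":0,"hand":0.5},
  {"translation":[0,0,0],"roll":0,"hand":0},
  {"translation":[0,0,0],"roll":0,"hand":0},
  {"translation":[0,0,0],"roll":0,"hand":0},
  {"translation":[0,0,0],"roll":0,"hand":0},
])

```text
time: 6.7
tool_pos: [0.4386, 0.258, 0.1074]
tool_rot: [0.467, 0.532, 0.467, -0.531]
contact_force: [-0.9, -1.0, 5.2]
gripper_width: 0.0144
```

Request:
jog_arm([
  {"translation":[-0.69,0,0],"roll":0,"hand":0},
  {"translation":[-0.69,0,0],"roll":0,"hand":0},
  {"translation":[-0.69,0,0],"roll":0,"hand":0},
  {"translation":[0,0,0],"roll":0,"hand":0},
  {"translation":[0.01,-0.37,0],"roll":0,"hand":0},
  {"translation":[0.04,-0.3,0],"roll":0,"hand":0},
  {"translation":[0.06,-0.29,0],"roll":0,"hand":0},
])

```text
time: 7.58
tool_pos: [0.4101, 0.262, 0.1655]
tool_rot: [0.467, 0.532, 0.466, -0.53]
contact_force: [5.8, 2.2, 4.0]
gripper_width: 0.0144
```

```bash
python3 - <<'E'
from h import *
p,d=grab_frame("side");s=read_state();print(s["contact_force"],s["tool_pos"],s["gripper_width"]);cv2.imwrite("pics/s1.png",cv2.resize(p[130:250,220:330,::-1],None,fx=5,fy=5,interpolation=cv2.INTER_CUBIC))
E
```

```text
[5.21168245 2.94667043 3.86480782] [0.40926334 0.26201131 0.16521216] 0.014263600047700319
```

View pics/s1.png

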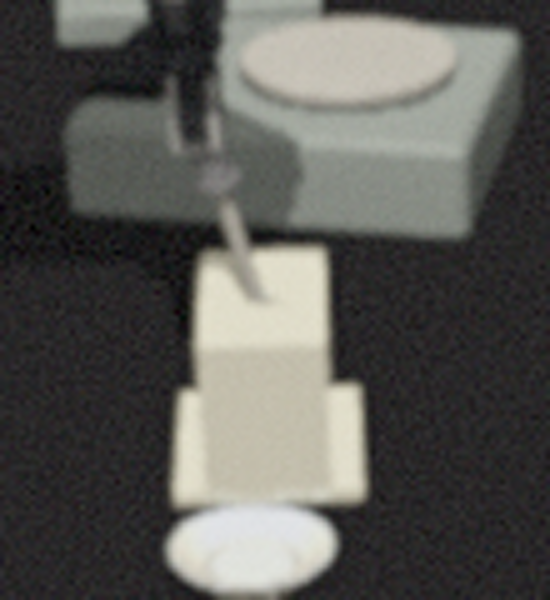

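Side crop: the tip is still in the hole and the rod has tilted about 15°, with about 6 N. Finishing the tilt.

Request:
jog_arm([
  {"translation":[0.09,-0.29,0],"roll":0,"hand":0},
  {"translation":[0.11,-0.28,0],"roll":0,"hand":0},
  {"translation":[0.14,-0.33,0],"roll":0,"hand":0},
  {"translation":[0,0,0],"roll":0,"hand":0},
])

```text
time: 8.12
tool_pos: [0.383, 0.2653, 0.1551]
tool_rot: [0.467, 0.531, 0.467, -0.531]
contact_force: [4.3, 3.0, 2.4]
gripper_width: 0.014
```

```bash
python3 - <<'E'
from h import *
s=read_state();print(s["contact_force"],s["tool_pos"])
p,d=grab_frame("side");np.savez("s2.npz",p=p,d=d);p2,d2=grab_frame("wrist");
cv2.imwrite("pics/s2.png",np.vstack([cv2.resize(p[130:230,220:320,::-1],(400,400),interpolation=cv2.INTER_CUBIC)])) 
A=cv2.resize(p[130:230,220:320,::-1],(400,400),interpolation=cv2.INTER_CUBIC);B=p2[80:480,120:520,::-1]
cv2.imwrite("pics/s2.png",np.hstack([A,B]))
X=s["tool_pos"]+np.array([0,0,.019]); t=np.radians(30);ax=np.array([-.4958,.065,.866])
print("pred side",proj("side",[X,X-ax*.042,X-ax*.112]))
E
```

```text
[4.34099147 3.01529493 2.37112877] [0.38302441 0.26532969 0.15514049]
pred side [[247.33958335 154.92042003]
 [257.37521241 169.40303856]
 [273.43177409 192.57458631]]
```

View pics/s2.png

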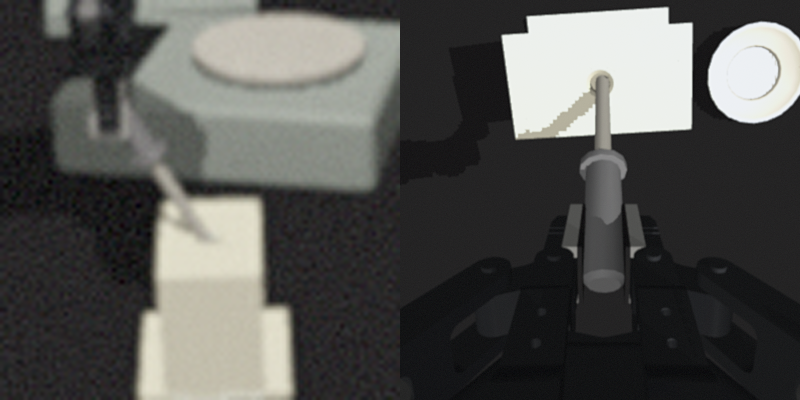

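Rod tilted about 30° in the tool's fore-aft plane, as predicted. Next: extract it along its axis, rise, and go above well a.

Request:
jog_arm([
  {"translation":[-0.87,-0.5,0],"roll":0,"hand":0},
  {"translation":[-0.87,-0.5,0],"roll":0,"hand":0},
  {"translation":[-0.8,0,0],"roll":0,"hand":0},
])

```text
time: 8.6
tool_pos: [0.3521, 0.2686, 0.2316]
tool_rot: [-0.467, -0.53, -0.467, 0.532]
contact_force: [0.7, -0.3, -0.4]
gripper_width: 0.014
```

Request:
jog_arm([
  {"translation":[0,0.767,0.927],"roll":0,"hand":0},
  {"translation":[0,0.767,0.927],"roll":0,"hand":0},
  {"translation":[0,0.767,0.927],"roll":0,"hand":0},
  {"translation":[0,0.767,0.927],"roll":0,"hand":0},
  {"translation":[0,0.767,0.927],"roll":0,"hand":0},
  {"translation":[0,0.767,0.927],"roll":0,"hand":0},
  {"translation":[0,0.767,0.927],"roll":0,"hand":0},
  {"translation":[0,0.767,0.927],"roll":0,"hand":0},
  {"translation":[0,0.767,0.927],"roll":0,"hand":0},
  {"translation":[0,0,0],"roll":0,"hand":0},
])

```text
time: 9.85
tool_pos: [0.5264, -0.0077, 0.2301]
tool_rot: [-0.465, -0.531, -0.467, 0.533]
contact_force: [0.9, 0.7, -0.7]
gripper_width: 0.0142
```

```bash
python3 - <<'E'
from h import *
s=read_state();print(s["contact_force"],s["tool_pos"])
p,d=grab_frame("side");p2,d2=grab_frame("wrist");np.savez("w3.npz",p=p2,d=d2,pos=s["tool_pos"],q=s["tool_rot"])
A=cv2.resize(p[150:300,280:430,::-1],(400,400),interpolation=cv2.INTER_CUBIC);B=p2[80:480,120:520,::-1]
cv2.imwrite("pics/s3.png",np.hstack([A,B]))
X=s["tool_pos"]+np.array([0,0,.019]); ax=np.array([-.4975,.063,.865])
a=[.589,-.0137,.103]; L=[X,X-ax*.042,X-ax*.112,a]
print("tip",X-ax*.112,"pred side",(proj("side",L)-[280,150])*400/150,"wrist",proj("wrist",L,s)-[120-400,80])
E
```

```text
[ 0.94037926  0.73019158 -0.68395909] [ 0.52638505 -0.00765568  0.23007589]
tip [ 0.58210505 -0.01471168  0.15219589] pred side [[122.95278593  48.46672074]
 [152.58900912  96.18556848]
 [199.50785306 171.73207639]
 [206.08263658 228.63606976]] wrist [[601.76512236 245.93423493]
 [601.76225205 163.55534372]
 [601.75915447  74.65347693]
 [599.34464129  59.21109637]]
```

View pics/s3.png

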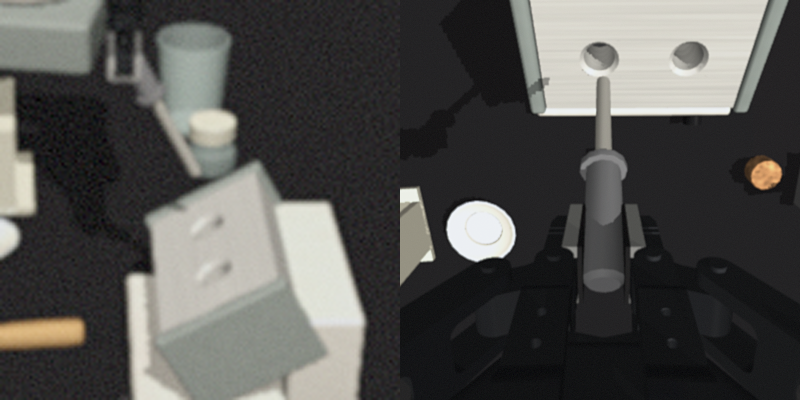

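Tip at (602,77) and mouth at (600,58) both match the prediction. Inserting along the axis, to 30 mm depth first.

Request:
jog_arm([
  {"translation":[0.6,0,-0.03],"roll":0,"hand":0},
  {"translation":[0.6,0,-0.03],"roll":0,"hand":0},
  {"translation":[0.433,0.25,0],"roll":0,"hand":0},
  {"translation":[0.433,0.25,0],"roll":0,"hand":0},
  {"translation":[0.29,0.167,0],"roll":0,"hand":0},
  {"translation":[0,0,0],"roll":0,"hand":0},
])

```text
time: 10.7
tool_pos: [0.5465, -0.0068, 0.1602]
tool_rot: [-0.466, -0.531, -0.467, 0.532]
contact_force: [-0.4, 0.4, 0.4]
gripper_width: 0.0144
```

Request:
jog_arm([
  {"translation":[0.115,0.067,0],"roll":0,"hand":0},
  {"translation":[0.115,0.067,0],"roll":0,"hand":0},
  {"translation":[0.058,0.033,0],"roll":0,"hand":0},
  {"translation":[0.058,0.033,0],"roll":0,"hand":0},
  {"translation":[0.058,0.033,0],"roll":0,"hand":0},
])

```text
time: 11.32
tool_pos: [0.5532, -0.0075, 0.1517]
tool_rot: [0.467, 0.531, 0.467, -0.531]
contact_force: [-27.4, 2.9, 45.7]
gripper_width: 0.0145
```

Contact at depth ≈35 mm with 53 N along the axis, so well a holds the plug. Withdrawing and going to well b.

Request:
jog_arm([
  {"translation":[-0.78,-0.45,0],"roll":0,"hand":0},
  {"translation":[-0.78,-0.45,0],"roll":0,"hand":0},
  {"translation":[0,0,0.703],"roll":0,"hand":0},
  {"translation":[0,0,0.703],"roll":0,"hand":0},
  {"translation":[0,0,0.703],"roll":0,"hand":0},
  {"translation":[0,0,0],"roll":0,"hand":0},
])

```text
time: 12.08
tool_pos: [0.5184, -0.0678, 0.1957]
tool_rot: [0.466, 0.532, 0.466, -0.532]
contact_force: [0.5, 0.7, -0.8]
gripper_width: 0.0145
```

```bash
python3 - <<'E'
from h import *
s=read_state();print(s["contact_force"],s["tool_pos"])
p2,d2=grab_frame("wrist");p,d=grab_frame("side")
A=cv2.resize(p[150:300,280:430,::-1],(400,400),interpolation=cv2.INTER_CUBIC);B=p2[80:480,120:520,::-1]
cv2.imwrite("pics/s4.png",np.hstack([A,B]))
X=s["tool_pos"]+np.array([0,0,.019]); ax=np.array([-.4975,.063,.865])
a=np.array([.581,-.0765,.103]); L=[X,X-ax*.042,X-ax*.112,a]
print("tip",X-ax*.112-a,(X-ax*.112-a)@ax,"pred side",(proj("side",L)-[280,150])*400/150,"wrist",proj("wrist",L,s)-[120-400,80])
E
```

```text
[ 0.45299465  0.65579493 -0.77252537] [ 0.51838713 -0.06779324  0.19567044]
tip [-0.00689287  0.00165076  0.01479044] 0.016326926747632066 pred side [[124.18857157 132.83275471]
 [154.86369889 180.56921762]
 [203.33832788 256.00516625]
 [212.63170363 274.29729622]] wrist [[601.75860257 245.76653157]
 [601.80705862 163.62958862]
 [601.85927516  75.11830622]
 [603.11682785  61.65657561]]
```

View pics/s4.png

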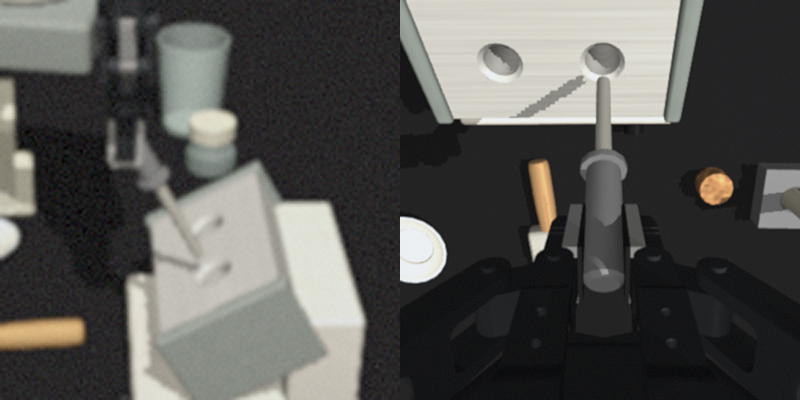

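The rod is still at its tilt and the tip points at well b's mouth (603,62). Inserting.

Request:
jog_arm([
  {"translation":[0.433,0.25,0],"roll":0,"hand":0},
  {"translation":[0.433,0.25,0],"roll":0,"hand":0},
  {"translation":[0.433,0.25,0],"roll":0,"hand":0},
  {"translation":[0.144,0.083,0],"roll":0,"hand":0},
  {"translation":[0.058,0.033,0],"roll":0,"hand":0},
  {"translation":[0,0,0],"roll":0,"hand":0},
])

```text
time: 12.92
tool_pos: [0.5443, -0.0703, 0.1507]
tool_rot: [0.467, 0.531, 0.467, -0.531]
contact_force: [0.6, 0.6, -0.2]
gripper_width: 0.0145
```

Request:
jog_arm([
  {"translation":[0.23,0.133,0],"roll":0,"hand":0},
  {"translation":[0.173,0.1,0],"roll":0,"hand":0},
  {"translation":[0.058,0.033,0],"roll":0,"hand":0},
  {"translation":[0.058,0.033,0],"roll":0,"hand":0},
  {"translation":[0.058,0.033,0],"roll":0,"hand":0},
  {"translation":[0,0,0],"roll":0,"hand":0},
])

```text
time: 13.68
tool_pos: [0.5541, -0.0716, 0.1344]
tool_rot: [0.467, 0.531, 0.467, -0.531]
contact_force: [-8.1, 0.8, 12.5]
gripper_width: 0.0143
```

The bottom answers at depth ≈54.5 mm, 15 N exactly along the axis, so b is empty. Withdrawing and returning to the rack.

Request:
jog_arm([
  {"translation":[-0.722,-0.417,0],"roll":0,"hand":0},
  {"translation":[-0.722,-0.417,0],"roll":0,"hand":0},
  {"translation":[-0.722,-0.417,0],"roll":0,"hand":0},
  {"translation":[-1,0,0],"roll":0,"hand":0},
  {"translation":[0,-0.535,-0.944],"roll":0,"hand":0},
  {"translation":[0,-0.535,-0.944],"roll":0,"hand":0},
  {"translation":[0,-0.535,-0.944],"roll":0,"hand":0},
  {"translation":[0,-0.535,-0.944],"roll":0,"hand":0},
  {"translation":[0,-0.535,-0.944],"roll":0,"hand":0},
])

```text
time: 14.8
tool_pos: [0.4551, 0.0849, 0.2284]
tool_rot: [0.467, 0.531, 0.467, -0.531]
contact_force: [-0.4, 1.0, -0.6]
gripper_width: 0.0145
```

Request:
jog_arm([
  {"translation":[0,-0.535,-0.944],"roll":0,"hand":0},
  {"translation":[0,-0.535,-0.944],"roll":0,"hand":0},
  {"translation":[0,-0.535,-0.944],"roll":0,"hand":0},
  {"translation":[0,-0.535,-0.944],"roll":0,"hand":0},
  {"translation":[0,-0.535,-0.944],"roll":0,"hand":0},
  {"translation":[0,-0.535,-0.944],"roll":0,"hand":0},
  {"translation":[0.7,0,0],"roll":0,"hand":0},
  {"translation":[0.7,0,0],"roll":0,"hand":0},
  {"translation":[0,0,0],"roll":0,"hand":0},
])

```text
time: 15.92
tool_pos: [0.3815, 0.2647, 0.1854]
tool_rot: [-0.467, -0.53, -0.467, 0.532]
contact_force: [-0.0, 0.1, -0.2]
gripper_width: 0.0149
```

```bash
python3 - <<'E'
from h import *
s=read_state();print(s["contact_force"],s["tool_pos"])
p2,d2=grab_frame("wrist");p,d=grab_frame("side")
A=cv2.resize(p[130:230,220:320,::-1],(400,400),interpolation=cv2.INTER_CUBIC)
B=cv2.resize(p2[100:300,220:420,::-1],(400,400),interpolation=cv2.INTER_CUBIC)
cv2.imwrite("pics/s5.png",np.hstack([A,B]))
X=s["tool_pos"]+np.array([0,0,.019]); ax=np.array([-.4975,.063,.865])
a=np.array([.438,.258,.084]); L=[X,X-ax*.042,X-ax*.112,a]
print("tip",X-ax*.112-a,"pred side",(proj("side",L)-[220,130])*4,"wrist",(proj("wrist",L,s)-[220,100])*2+[400,0])
E
```

```text
[-0.02724497  0.08879016 -0.18238111] [0.38147439 0.26472877 0.18535164]
tip [-0.00080561 -0.00032723  0.02347164] pred side [[102.86220522  50.59602359]
 [143.75629838 109.9374916 ]
 [209.14140181 204.81789423]
 [212.28726847 240.12289883]] wrist [[603.6492246  451.702949  ]
 [603.67765427 287.17310616]
 [603.70831419 109.73618042]
 [602.56659028 101.31605126]]
```

View pics/s5.png

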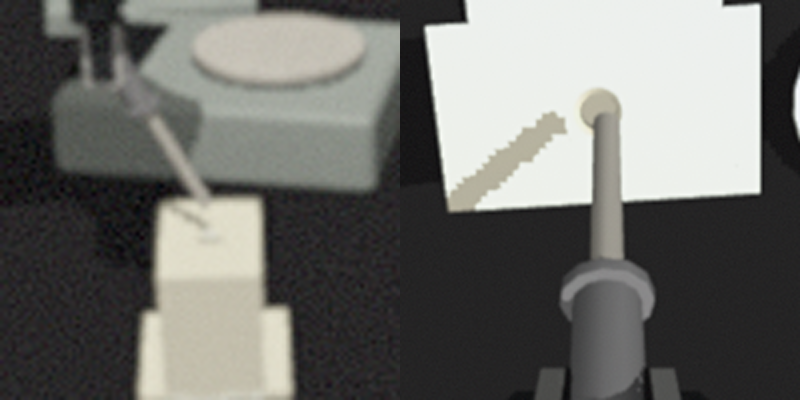

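Wrist crop: hole about (598,108), tip about (606,117), so the tip needs about 2 mm towards the tool's -z. Then straight down until the tip is about 5 mm into the hole.

Request:
jog_arm([
  {"translation":[0.3,0,-0.065],"roll":0,"hand":0},
  {"translation":[0.3,0,0],"roll":0,"hand":0},
  {"translation":[0.2,0,0],"roll":0,"hand":0},
  {"translation":[0.15,0,0],"roll":0,"hand":0},
  {"translation":[0,0,0],"roll":0,"hand":0},
])

```text
time: 16.65
tool_pos: [0.3824, 0.2669, 0.1576]
tool_rot: [0.467, 0.531, 0.467, -0.531]
contact_force: [2.2, -0.1, -0.7]
gripper_width: 0.0143
```

Request:
jog_arm([
  {"translation":[-0.1,0.27,0],"roll":0,"hand":0},
  {"translation":[-0.09,0.28,0],"roll":0,"hand":0},
  {"translation":[-0.07,0.3,0],"roll":0,"hand":0},
  {"translation":[0,0,0],"roll":0,"hand":0},
])

```text
time: 17.15
tool_pos: [0.4075, 0.2637, 0.1659]
tool_rot: [-0.466, -0.531, -0.467, 0.532]
contact_force: [-6.1, 1.2, 2.2]
gripper_width: 0.0145
```

```bash
cat > rodfit.py <<'E'
from h import *
# rod direction from side view: grey shaft pixels between collar and plate vs. two points
s=read_state();print(s["contact_force"],s["tool_pos"])
p,d=grab_frame("wrist");P=pts("wrist",d,s);T=rot(s["tool_rot"]);Q=(P-s["tool_pos"])@T
import sys
m=(d>0)&(abs(Q[:,:,2])<.006)&(abs(Q[:,:,1])<.09)&(P[:,:,2]>float(sys.argv[1]))&(Q[:,:,0]>.002)&(Q[:,:,0]<float(sys.argv[2]))
q=Q[m];print(len(q))
for a in np.arange(.0,.1,.01):
    w=q[(q[:,0]>=a)&(q[:,0]<a+.01)]
    if len(w)>4: print(round(a,3),"y med/max",np.median(w[:,1]).round(4),np.percentile(w[:,1],90).round(4),len(w))
E
python3 rodfit.py 0.089 0.09
```

```text
[-6.12412816  1.15851076  2.23819909] [0.40753115 0.26370364 0.16586084]
1452
0.0 y med/max 0.0135 0.0149 313
0.01 y med/max 0.017 0.0203 489
0.03 y med/max 0.0185 0.02 166
0.04 y med/max 0.0215 0.0231 156
0.05 y med/max 0.0245 0.026 133
0.06 y med/max 0.0276 0.0291 122
0.07 y med/max 0.0302 0.0313 70
```

Wrist depth shows the shaft at about 16°, coming upright as planned. Continuing.

Request:
jog_arm([
  {"translation":[-0.05,0.3,0],"roll":0,"hand":0},
  {"translation":[-0.02,0.31,0],"roll":0,"hand":0},
  {"translation":[0,0.36,0],"roll":0,"hand":0},
  {"translation":[0,0,0],"roll":0,"hand":0},
])

```text
time: 17.7
tool_pos: [0.4365, 0.2599, 0.1678]
tool_rot: [-0.466, -0.531, -0.467, 0.532]
contact_force: [-4.8, 1.2, 1.4]
gripper_width: 0.0142
```

```bash
python3 rodfit.py 0.089 0.09
```

```text
[-4.7748951   1.15392031  1.43467702] [0.43648694 0.25990749 0.16780332]
999
0.0 y med/max 0.0052 0.0059 228
0.01 y med/max 0.0061 0.0085 392
0.02 y med/max 0.0086 0.0092 38
0.03 y med/max 0.003 0.0034 14
0.04 y med/max 0.003 0.0036 100
0.05 y med/max 0.0035 0.004 88
0.06 y med/max 0.0037 0.0044 77
0.07 y med/max 0.0042 0.0049 62
```

Request:
jog_arm([
  {"translation":[0.49,-0.03,0],"roll":0,"hand":0},
  {"translation":[0.49,0,0],"roll":0,"hand":0},
  {"translation":[0.49,0,0],"roll":0,"hand":0},
  {"translation":[0.46,0,0],"roll":0,"hand":0},
  {"translation":[0.04,0,0],"roll":0,"hand":0},
  {"translation":[0,0,0],"roll":0,"hand":0},
])

```text
time: 18.5
tool_pos: [0.4356, 0.26, 0.1087]
tool_rot: [0.467, 0.531, 0.467, -0.531]
contact_force: [1.1, 0.4, -0.4]
gripper_width: 0.0146
```

Request:
jog_arm([
  {"translation":[0.03,0,0],"roll":0,"hand":0},
  {"translation":[0.03,0,0],"roll":0,"hand":0},
  {"translation":[0,0,0],"roll":0,"hand":0},
])

```text
time: 18.88
tool_pos: [0.4355, 0.26, 0.1068]
tool_rot: [0.467, 0.531, 0.467, -0.531]
contact_force: [0.4, 0.2, 0.3]
gripper_width: 0.0145
```

Request:
jog_arm([
  {"translation":[0.03,0,0],"roll":0,"hand":0},
  {"translation":[0.03,0,0],"roll":0,"hand":0},
  {"translation":[0,0,0],"roll":0,"hand":0},
])

```text
time: 19.25
tool_pos: [0.4359, 0.2601, 0.1064]
tool_rot: [0.467, 0.532, 0.466, -0.531]
contact_force: [-5.0, -3.4, 16.5]
gripper_width: 0.0144
```

Collar seated (16 N). Releasing and rising.

Request:
jog_arm([
  {"translation":[-0.03,0,0],"roll":0,"hand":0},
  {"translation":[0,0,0],"roll":0,"hand":0.5},
  {"translation":[0,0,0],"roll":0,"hand":1},
  {"translation":[0,0,0],"roll":0,"hand":1},
  {"translation":[-0.5,0,0],"roll":0,"hand":1},
  {"translation":[-0.9,0,0],"roll":0,"hand":1},
  {"translation":[-0.9,0,0],"roll":0,"hand":1},
  {"translation":[-0.9,0,0],"roll":0,"hand":1},
  {"translation":[0,0,0],"roll":0,"hand":1},
])

```text
time: 20.38
tool_pos: [0.4362, 0.2604, 0.2045]
tool_rot: [0.467, 0.533, 0.466, -0.53]
contact_force: [0.3, 0.4, 0.1]
gripper_width: 0.0855
```

```bash
python3 - <<'E'
from h import *
s=read_state();p,d=grab_frame("wrist");P=pts("wrist",d,s);print(s["tool_pos"],s["contact_force"],s["gripper_width"])
B=(d>0)&(abs(P[:,:,0]-.436)<.03)&(abs(P[:,:,1]-.2596)<.03)
for lo,hi in [(.09,.105),(.105,.12),(.12,.135),(.135,.155)]:
    w=P[B&(P[:,:,2]>lo)&(P[:,:,2]<hi)]; print(lo,len(w),np.median(w,0).round(4) if len(w) else '',w.max(0).round(4) if len(w) else '')
m=B&(P[:,:,2]>.138);v,u=np.nonzero(m);print(u.mean(),v.mean(),cast("wrist",[u.mean(),v.mean()],c=.146,st=s))
cv2.imwrite("pics/w4.png",p[:,:,::-1])
p,d=grab_frame("top");P=pts("top",d)
m=(abs(P[:,:,2]-.143)<.01)&(abs(P[:,:,0]-.436)<.03)&(abs(P[:,:,1]-.2596)<.03);v,u=np.nonzero(m);print("top",len(u),u.mean() if len(u) else 0,v.mean() if len(u) else 0)
E
```

```text
[0.4361898  0.26035936 0.20453558] [0.28074792 0.39304817 0.08378606] 0.08554540821751777
0.09 115 [0.4419 0.2586 0.0975] [0.4432 0.2673 0.1046]
0.105 138 [0.4418 0.2586 0.113 ] [0.4432 0.2671 0.12  ]
0.12 162 [0.4417 0.2586 0.1273] [0.443  0.2672 0.135 ]
0.135 550 [0.4363 0.2593 0.141 ] [0.4432 0.2671 0.1434]
312.49758698349956 440.96378177138394 [[0.30146037 0.28493054 0.146     ]]
top 14 159.5 289.14285714285717
```

The rod hangs vertical, its top at the same height as at the start. Now to the tube.

Request:
jog_arm([
  {"translation":[0,0.115,0.97],"roll":0,"hand":1},
  {"translation":[0,0.115,0.97],"roll":0,"hand":1},
  {"translation":[0,0.115,0.97],"roll":0,"hand":1},
  {"translation":[0,0.115,0.97],"roll":0,"hand":1},
  {"translation":[0,0.115,0.97],"roll":0,"hand":1},
  {"translation":[0,0.115,0.97],"roll":0,"hand":1},
  {"translation":[0,0.115,0.97],"roll":0,"hand":1},
  {"translation":[0,0.115,0.97],"roll":0,"hand":1},
  {"translation":[0,0.115,0.97],"roll":0,"hand":1},
])

```text
time: 21.6
tool_pos: [0.432, -0.0047, 0.2011]
tool_rot: [-0.466, -0.531, -0.467, 0.532]
contact_force: [0.2, 0.1, 0.3]
gripper_width: 0.0853
```

Request:
jog_arm([
  {"translation":[0,0.115,0.97],"roll":0,"hand":1},
  {"translation":[0,0.115,0.97],"roll":0,"hand":1},
  {"translation":[0,0.115,0.97],"roll":0,"hand":1},
  {"translation":[0,0.115,0.97],"roll":0,"hand":1},
  {"translation":[0,0.115,0.97],"roll":0,"hand":1},
  {"translation":[0,0.115,0.97],"roll":0,"hand":1},
  {"translation":[0,0.115,0.97],"roll":0,"hand":1},
  {"translation":[0,0.115,0.97],"roll":0,"hand":1},
  {"translation":[0,0,0],"roll":0,"hand":1},
])

```text
time: 22.72
tool_pos: [0.4294, -0.2392, 0.2008]
tool_rot: [-0.466, -0.532, -0.467, 0.532]
contact_force: [0.5, 0.1, 0.4]
gripper_width: 0.0857
```

```bash
python3 - <<'E'
from h import *
s=read_state();p,d=grab_frame("wrist");P=pts("wrist",d,s);print(s["tool_pos"],s["contact_force"])
g=cv2.cvtColor(p,cv2.COLOR_RGB2GRAY)
m=(d>0)&(abs(P[:,:,0]-.4284)<.03)&(abs(P[:,:,1]+.2377)<.03)&(P[:,:,2]>.094)&(P[:,:,2]<.106)
v,u=np.nonzero(m);print(len(u),np.ptp(u),np.ptp(v))
(c,r)=cv2.minEnclosingCircle(np.c_[u,v].astype(np.float32));print(c,r,cast("wrist",[c],c=.1,st=s),np.median(P[m],0))
# stand top
m=(d>0)&(abs(P[:,:,2]-.02)<.004)&(abs(P[:,:,0]-.4284)<.05)&(abs(P[:,:,1]+.2377)<.05)
print(P[m].min(0),P[m].max(0))
z=np.load("w1.npz");P=pts("wrist",z["d"],dict(tool_pos=z["pos"],tool_rot=z["q"]))
cv2.imwrite("pics/w5.png",p[:,:,::-1])
E
```

```text
[ 0.42936371 -0.23919346  0.20079861] [0.53376276 0.09657898 0.38586225]
743 30 30
(322.0909118652344, 234.27272033691406) 15.582467079162598 [[ 0.42943963 -0.23887704  0.1       ]] [ 0.42904096 -0.23893315  0.09936677]
[ 0.39464709 -0.27206308  0.01603395] [ 0.46224367 -0.20568959  0.02351468]
```

Request:
jog_arm([
  {"translation":[0.86,0,0],"roll":0,"hand":1},
  {"translation":[0.86,0,0],"roll":0,"hand":1},
  {"translation":[0.86,0,0],"roll":0,"hand":1},
  {"translation":[0.86,0,0],"roll":0,"hand":1},
  {"translation":[0.86,0,0],"roll":0,"hand":1},
  {"translation":[0,0,0],"roll":0,"hand":0.5},
  {"translation":[0,0,0],"roll":0,"hand":0},
  {"translation":[0,0,0],"roll":0,"hand":0},
  {"translation":[0,0,0],"roll":0,"hand":0},
  {"translation":[0,0,0],"roll":0,"hand":0},
])

```text
time: 24.02
tool_pos: [0.4304, -0.2384, 0.0739]
tool_rot: [0.467, 0.531, 0.466, -0.531]
contact_force: [-1.0, 0.3, 6.0]
gripper_width: 0.0202
```

Request:
jog_arm([
  {"translation":[-0.23,0,0],"roll":0,"hand":0},
  {"translation":[0,0,0],"roll":0,"hand":0},
  {"translation":[-0.01,-0.28,0],"roll":0,"hand":0},
  {"translation":[0,-0.24,0],"roll":0,"hand":0},
  {"translation":[0.02,-0.23,0],"roll":0,"hand":0},
  {"translation":[0,0,0],"roll":0,"hand":0},
])

```text
time: 24.78
tool_pos: [0.4074, -0.2354, 0.0797]
tool_rot: [0.467, 0.531, 0.466, -0.531]
contact_force: [3.6, 0.2, 3.1]
gripper_width: 0.0201
```

```bash
cat > tubefit.py <<'E'
from h import *
import sys
s=read_state();print(s["contact_force"],s["tool_pos"])
p,d=grab_frame("wrist");P=pts("wrist",d,s);T=rot(s["tool_rot"]);Q=(P-s["tool_pos"])@T
m=(d>0)&(abs(Q[:,:,2])<.004)&(abs(Q[:,:,1])<.09)&(P[:,:,2]>float(sys.argv[1]))&(Q[:,:,0]>-.05)
q=Q[m]
for a in np.arange(-.05,.1,.01):
    w=q[(q[:,0]>=a)&(q[:,0]<a+.01)]
    if len(w)>4: print(round(a,3),"y",np.percentile(w[:,1],[10,50,90]).round(4),"z off",len(w))
# lateral: body edges
for a in np.arange(.0,.07,.01):
    w=Q[(d>0)&(abs(Q[:,:,2])<.014)&(Q[:,:,0]>=a)&(Q[:,:,0]<a+.01)&(abs(Q[:,:,1])<.09)&(P[:,:,2]>float(sys.argv[1]))]
    if len(w): print("lat",round(a,3),w[:,2].min().round(4),w[:,2].max().round(4))
E
python3 tubefit.py .026
```

```text
[3.62574216 0.195472   3.13405891] [ 0.4073661  -0.23537917  0.07965329]
-0.03 y [-0.009   0.0022  0.0089] z off 1186
-0.02 y [0.0096 0.0107 0.0117] z off 340
-0.01 y [0.0114 0.0124 0.0136] z off 286
0.0 y [0.0137 0.0148 0.016 ] z off 260
0.01 y [0.0163 0.0174 0.0185] z off 210
0.02 y [0.0188 0.0199 0.021 ] z off 198
0.03 y [0.0215 0.0226 0.0237] z off 158
0.04 y [0.0239 0.025  0.0262] z off 138
0.05 y [0.0262 0.0267 0.0274] z off 45
lat 0.0 -0.0094 0.0108
lat 0.01 -0.0092 0.0105
lat 0.02 -0.0087 0.0105
lat 0.03 -0.0087 0.0106
lat 0.04 -0.0087 0.0105
lat 0.05 -0.0084 0.0103
```

Request:
jog_arm([
  {"translation":[0.03,-0.24,0],"roll":0,"hand":0},
  {"translation":[0.06,-0.24,0],"roll":0,"hand":0},
  {"translation":[0.08,-0.25,0],"roll":0,"hand":0},
  {"translation":[0,0,0],"roll":0,"hand":0},
])

```text
time: 25.32
tool_pos: [0.3854, -0.2324, 0.0742]
tool_rot: [-0.466, -0.531, -0.467, 0.531]
contact_force: [4.1, -0.4, 2.5]
gripper_width: 0.02
```

```bash
python3 tubefit.py .026
```

```text
[ 4.13693238 -0.39803777  2.48718223] [ 0.38543667 -0.23238422  0.07417108]
-0.04 y [0.0062 0.0069 0.0076] z off 31
-0.03 y [-0.0064  0.007   0.0115] z off 1157
-0.02 y [0.0129 0.0147 0.0165] z off 461
-0.01 y [0.0175 0.0197 0.0221] z off 425
0.0 y [0.0231 0.0253 0.0277] z off 375
0.01 y [0.0285 0.0309 0.0332] z off 314
0.02 y [0.0342 0.0363 0.0387] z off 271
0.03 y [0.0397 0.0418 0.0443] z off 247
0.04 y [0.0451 0.047  0.0491] z off 173
lat 0.0 -0.0094 0.0106
lat 0.01 -0.009 0.0106
lat 0.02 -0.0091 0.0106
lat 0.03 -0.0089 0.0105
lat 0.04 -0.0089 0.0107
```

Request:
jog_arm([
  {"translation":[0.03,-0.07,0],"roll":0,"hand":0},
  {"translation":[0,0,0],"roll":0,"hand":0},
  {"translation":[-0.87,-0.5,0],"roll":0,"hand":0},
  {"translation":[-0.88,0,0],"roll":0,"hand":0},
  {"translation":[-0.88,0,0],"roll":0,"hand":0},
  {"translation":[-0.88,0,0],"roll":0,"hand":0},
  {"translation":[-0.88,0,0],"roll":0,"hand":0},
  {"translation":[0,0,0],"roll":0,"hand":0},
])

```text
time: 26.38
tool_pos: [0.3688, -0.2303, 0.2059]
tool_rot: [-0.467, -0.531, -0.466, 0.531]
contact_force: [-0.6, -0.3, -1.0]
gripper_width: 0.02
```

Request:
jog_arm([
  {"translation":[0,0.66,-0.855],"roll":0,"hand":0},
  {"translation":[0,0.66,-0.855],"roll":0,"hand":0},
  {"translation":[0,0.66,-0.855],"roll":0,"hand":0},
  {"translation":[0,0.66,-0.855],"roll":0,"hand":0},
  {"translation":[0,0.66,-0.855],"roll":0,"hand":0},
  {"translation":[0,0.66,-0.855],"roll":0,"hand":0},
  {"translation":[0,0.66,-0.855],"roll":0,"hand":0},
  {"translation":[0,0,0],"roll":0,"hand":0},
])

```text
time: 27.38
tool_pos: [0.5294, -0.0687, 0.203]
tool_rot: [-0.466, -0.53, -0.468, 0.532]
contact_force: [-0.1, 0.5, 0.4]
gripper_width: 0.0199
```

```bash
python3 tubefit.py .135; python3 - <<'E'
from h import *
s=read_state();p,d=grab_frame("wrist")
X=s["tool_pos"]+np.array([0,0,.019]); ax=np.array([-.4975,.063,.865])
b=np.array([.581,-.0765,.103]); L=[X-ax*.088,b]
print("tip-b",X-ax*.088-b, proj("wrist",L,s))
np.savez("w6.npz",p=p,d=d,pos=s["tool_pos"],q=s["tool_rot"])
cv2.imwrite("pics/w6.png",cv2.resize(p[60:260,200:440,::-1],None,fx=3,fy=3,interpolation=cv2.INTER_CUBIC))
E
```

```text
[-0.12003745  0.4812019   0.44965755] [ 0.52944824 -0.06870501  0.20303407]
-0.04 y [0.0066 0.0074 0.008 ] z off 19
-0.03 y [-0.0062  0.0067  0.0115] z off 1179
-0.02 y [0.0129 0.0148 0.0164] z off 443
-0.01 y [0.0171 0.0192 0.0216] z off 413
0.0 y [0.0223 0.0245 0.0266] z off 358
0.01 y [0.0275 0.0295 0.0319] z off 301
0.02 y [0.0327 0.0349 0.0371] z off 264
0.03 y [0.0379 0.04   0.0421] z off 231
0.04 y [0.043  0.0451 0.0474] z off 199
0.05 y [0.0476 0.0484 0.049 ] z off 43
lat 0.0 -0.0094 0.0107
lat 0.01 -0.009 0.0107
lat 0.02 -0.0091 0.0107
lat 0.03 -0.0089 0.0106
lat 0.04 -0.009 0.0107
lat 0.05 -0.0088 0.0108
tip-b [-0.00829656  0.0014333   0.0431653 ] [[322.08784234 180.35987929]
 [322.84415274 157.38688687]]
```

View pics/w6.png

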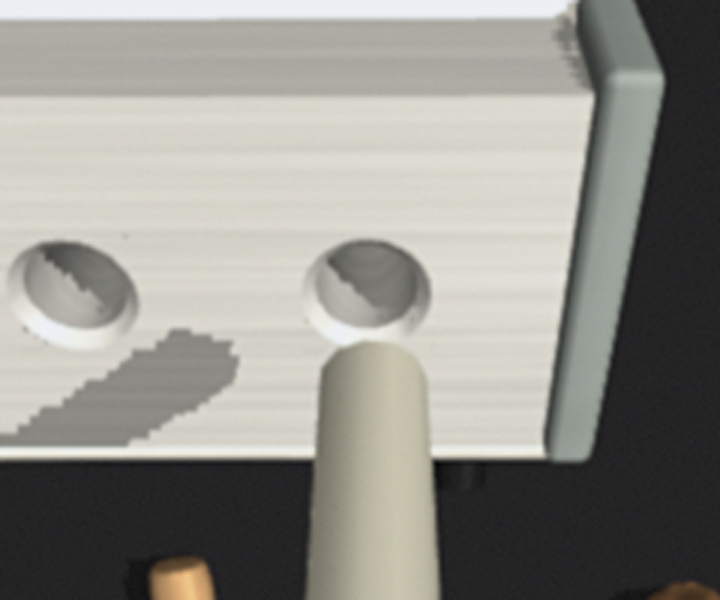

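Mouth outline centre (366,293) matches the prediction. The tube is at about (373,350), so about 1.4 mm of sideways correction is needed. Depth shows the tube at about 27.5°, which the bore should pull to 30°.

Request:
jog_arm([
  {"translation":[0.4,0.093,-0.016],"roll":0,"hand":0},
  {"translation":[0.4,0.093,-0.016],"roll":0,"hand":0},
  {"translation":[0.4,0.093,-0.016],"roll":0,"hand":0},
  {"translation":[0.11,0.065,0],"roll":0,"hand":0},
  {"translation":[0.11,0.065,0],"roll":0,"hand":0},
  {"translation":[0,0,0],"roll":0,"hand":0},
])

```text
time: 28.22
tool_pos: [0.5419, -0.0702, 0.1625]
tool_rot: [0.467, 0.531, 0.467, -0.531]
contact_force: [0.2, -0.1, 0.9]
gripper_width: 0.0198
```

Request:
jog_arm([
  {"translation":[0.1,0.022,0],"roll":0,"hand":0},
  {"translation":[0.1,0.022,0],"roll":0,"hand":0},
  {"translation":[0,0,0],"roll":0,"hand":0},
])

```text
time: 28.6
tool_pos: [0.5431, -0.0704, 0.1563]
tool_rot: [-0.467, -0.531, -0.467, 0.531]
contact_force: [0.3, -0.4, 0.5]
gripper_width: 0.0199
```

Request:
jog_arm([
  {"translation":[0.127,0.047,0],"roll":0,"hand":0},
  {"translation":[0.127,0.047,0],"roll":0,"hand":0},
  {"translation":[0,0,0],"roll":0,"hand":0},
])

```text
time: 28.98
tool_pos: [0.5459, -0.0707, 0.1485]
tool_rot: [-0.466, -0.531, -0.467, 0.531]
contact_force: [-0.5, 0.2, -0.2]
gripper_width: 0.0199
```

Request:
jog_arm([
  {"translation":[0.122,0.055,0],"roll":0,"hand":0},
  {"translation":[0.122,0.055,0],"roll":0,"hand":0},
  {"translation":[0.122,0.055,0],"roll":0,"hand":0},
  {"translation":[0,0,0],"roll":0,"hand":0},
])

```text
time: 29.48
tool_pos: [0.5509, -0.0714, 0.1376]
tool_rot: [-0.467, -0.531, -0.467, 0.531]
contact_force: [0.1, 0.1, -0.0]
gripper_width: 0.0201
```

Request:
jog_arm([
  {"translation":[0.115,0.067,0],"roll":0,"hand":0},
  {"translation":[0.115,0.067,0],"roll":0,"hand":0},
  {"translation":[0.115,0.067,0],"roll":0,"hand":0},
  {"translation":[0.115,0.067,0],"roll":0,"hand":0},
  {"translation":[0,0,0],"roll":0,"hand":0},
])

```text
time: 30.1
tool_pos: [0.5588, -0.0724, 0.1237]
tool_rot: [-0.467, -0.531, -0.467, 0.531]
contact_force: [0.8, -0.1, -1.8]
gripper_width: 0.02
```

Request:
jog_arm([
  {"translation":[0.115,0.067,0],"roll":0,"hand":0},
  {"translation":[0.115,0.067,0],"roll":0,"hand":0},
  {"translation":[0.058,0.033,0],"roll":0,"hand":0},
  {"translation":[0,0,0],"roll":0,"hand":0},
])

```text
time: 30.6
tool_pos: [0.5638, -0.0731, 0.1153]
tool_rot: [-0.467, -0.531, -0.467, 0.531]
contact_force: [0.0, -0.3, -0.5]
gripper_width: 0.0196
```

Request:
jog_arm([
  {"translation":[0.029,0.017,0],"roll":0,"hand":0},
  {"translation":[0.029,0.017,0],"roll":0,"hand":0},
  {"translation":[0,0,0],"roll":0,"hand":0},
])

```text
time: 30.98
tool_pos: [0.5648, -0.0732, 0.1137]
tool_rot: [-0.467, -0.531, -0.467, 0.531]
contact_force: [0.3, 0.2, 0.6]
gripper_width: 0.0199
```

Request:
jog_arm([
  {"translation":[0.029,0.017,0],"roll":0,"hand":0},
  {"translation":[0.029,0.017,0],"roll":0,"hand":0},
  {"translation":[0,0,0],"roll":0,"hand":0},
])

```text
time: 31.35
tool_pos: [0.5657, -0.0733, 0.1136]
tool_rot: [0.467, 0.531, 0.467, -0.531]
contact_force: [-11.2, 0.6, 19.0]
gripper_width: 0.0202
```

Bottom reached: 22 N along the axis at depth ≈55 mm. Releasing and retreating.

Request:
jog_arm([
  {"translation":[-0.015,-0.008,0],"roll":0,"hand":0},
  {"translation":[0,0,0],"roll":0,"hand":0.4},
  {"translation":[0,0,0],"roll":0,"hand":1},
  {"translation":[0,0,0],"roll":0,"hand":1},
  {"translation":[0,0,0],"roll":0,"hand":1},
  {"translation":[-0.5,-0.2,0],"roll":0,"hand":1},
  {"translation":[-0.9,-0.3,0],"roll":0,"hand":1},
  {"translation":[-0.9,-0.3,0],"roll":0,"hand":1},
  {"translation":[-0.9,0,0],"roll":0,"hand":1},
  {"translation":[0,0,0],"roll":0,"hand":1},
])

```text
time: 32.6
tool_pos: [0.5423, -0.0703, 0.2114]
tool_rot: [0.468, 0.532, 0.465, -0.53]
contact_force: [0.6, 0.5, -0.6]
gripper_width: 0.0853
```

```bash
python3 - <<'E'
from h import *
s=read_state();print(s["contact_force"],s["tool_pos"],s["gripper_width"])
p,d=grab_frame("wrist");P=pts("wrist",d,s)
n=np.array([-.4975,.063,.865]);n/=np.linalg.norm(n);b=np.array([.581,-.0765,.103]);D=P-b
h=D@n;r=np.linalg.norm(D-h[...,None]*n,axis=2)
m=(d>0)&(r<.012)&(h>.005)&(h<.08);print(m.sum(),"top height above face",np.percentile(h[m],[50,90,97,99]).round(4))
f=(d>0)&(r>.016)&(r<.03)&(abs(h)<.01);print("face h",np.median(h[f]).round(4))
# bystanders: compare top view before/after
z=np.load("top0.npz");q,dt=grab_frame("top")
df=(abs(q.astype(int)-z["p"]).max(2)>50).astype(np.uint8);k,l,st,ce=cv2.connectedComponentsWithStats(df)
for i in range(1,k):
    if st[i,4]>25: print(st[i])
E
```

```text
[ 0.64651861  0.47582898 -0.62458568] [ 0.54228045 -0.0702679   0.21141685] 0.0852794375240562
1728 top height above face [0.0338 0.0403 0.0407 0.041 ]
face h -0.0001
[ 299  160   77  117 4833]
[414 177   9  15  93]
[ 373  181   32   44 1013]
[ 336  192   86  112 2011]
[278 234   8   5  31]
[294 260  21  72 988]
[ 139  266   63   44 1924]
[410 287   8   8  49]
[424 287  12  11 103]
[  258   290   150   190 20953]
[247 404  12  44  97]
[412 437   4  43  62]
[240 458   7  22  36]
```

```bash
python3 - <<'E'
from h import *
z=np.load("top0.npz");q,dt=grab_frame("top")
df=((abs(dt-z["d"])>.008)&(dt>0)&(z["d"]>0)).astype(np.uint8);df=cv2.morphologyEx(df,cv2.MORPH_OPEN,np.ones((2,2),np.uint8))
k,l,st,ce=cv2.connectedComponentsWithStats(df)
for i in range(1,k):
    if st[i,4]>8: print(st[i],(np.median(z["d"][l==i])-np.median(dt[l==i])).round(3))
for nm,(x,y) in dict(rod=(158,291),brush=(305,300),jarR=(422,183)).items(): print(nm,z["p"][y,x],q[y,x])
E
```

```text
[  217   161   207   319 40266] 0.538
[415 288  21  11 199] -0.078
[608 450  32  30 617] -0.286
rod [155 156 158] [107 109 109]
brush [219 219 212] [73 72 53]
jarR [225 230 229] [224 230 228]
```

Only the arm and the moved tube differ in depth; the rod and the visible bystanders are unchanged. Handing in.

```bash
python3 -c "
from rig import *
print(close_job())"
```

```text
the job is handed in; nothing more can be done
None
```

The tube is fully home in the right well (well b), the rod hangs back in its rack, and the job is handed in after about 33 s of robot time.

- **Feeling the wells:** The rod stopped at about 35 mm in the left well (a), so that one holds the plug. In the right well it reached about 54.5 mm, with 15 N straight along the axis, which is the true bottom.
- **Tilting:** The tool can't pitch, so I tilted the rod and the tube about 30° by pivoting them in the pads against the rack hole and the foot. I straightened the rod the same way before hanging it.
- **Rod:** The collar seated with about 16 N. Afterwards the shaft was vertical, with its top at the starting height.
- **Tube:** It touched the bottom at about 55 mm with 22 N and was then released. It sticks out about 40–41 mm from the face.
- **Rest of the bench:** A before-and-after depth comparison from the top camera shows only the arm and the moved tube changed. The arm hid part of that view, including the brush, so the brush itself could not be rechecked.
- **Checks that disagreed:**
  - The first push on the plug peaked at about 53 N at the wrist, more than intended but under the 120 N limit.
  - The tube measured about 27.5° rather than 30° before insertion, but went in with no noticeable side force.

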